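# Post a spent battery through the spring flap of the collection box

## Task

Get the spent block battery, lying on the sill of the battery collection box, into the box: push the spring flap open with one finger, and while it is held open push the battery over the sill's edge with the other finger so that it drops in, then draw the hand out and let the flap close by itself. Only push: do not pinch, lift or carry the battery, and do not use the battery to shove the flap open. Leave the casing block, parts tray, alarm clock and tin where they are.

Things in the scene. Friction and masses are not known exactly. Their poses are not given: they have to be found in the camera images.
- collection_box: Green bench-top battery collection box with clear lower sides, fixed, turned differently each run. Origin on the bench under the middle of the sill's inner edge; x level, the way a battery is pushed in; z up. Green cheeks 4 mm thick at y = +-65 mm rise in line with the closed flap. Flat roof, top 165 mm up, over x = 106 to 151 mm. Between sill edge and roof the mouth, closed only by the flap, is open upwards.
- chamber_floor (a point): Middle of the rubber-lined chamber floor, 75 mm beyond the sill's edge (box x) and 12 mm above the bench, 95 mm below the sill. The chamber runs from box x = -2 to 147 mm and y = -61 to 61 mm; two old cells lie fixed against its back wall.
- sill_edge (a point): Middle of the sill's inner edge, on top, 107 mm straight above the box's origin; axes as the box's. The sill is a bare flat grey metal shelf from box x = -93 to -2 mm, y = -67 to 67 mm, without rails.
- flap (a joint): Flap angle, rad: 0 closed, growing as it is pushed in and down; stop at 1.15. Steel plate 118 mm wide (box y), 115 mm long, 3 mm thick, yellow free edge, hinged at its upper far edge. Closed, it slopes up from the sill's edge at 0.48 rad. A spring shuts it in under 0.5 s (0.12 N m shut, 0.2 N m at 0.7 rad: 2 to 5 N at a finger).
- flap_edge (a point): Middle of the flap's free (lower, near) edge; moves with the flap. Closed: 3 mm beyond the sill's edge and 1 mm above the sill's top; at 0.6 rad: 51 mm beyond the edge and 47 mm below the sill.
- flap_hinge (a point): Middle of the hinge line, 105 mm beyond the sill's edge (box x), 162 mm above the bench; the line runs along box y. A finger pointing down in the mouth can press the flap in and travel in +x to about 95 mm beyond the sill's edge; a fingertip at sill height 60 mm beyond it holds the flap 0.4 rad open, 85 mm beyond 0.7 rad. Below about 0.4 rad the battery does not drop clear.
- battery: Spent block battery, blue with a grey end and a black end that bears two small steel terminals, lying flat on the sill. 26.5 mm along its x, 48 mm along its y (terminals at the +y end), 17.5 mm high, 35 to 60 g. Origin: centre of its underside, z up. It lies with its long side roughly along the sill's edge, up to 0.35 rad askew.
- casing_block: Bystander: round wooden casing block with a brass watch movement on top, 42 mm across the foot, 42 mm high, on the bench beside the box (box +y side). Origin: centre of its underside.
- parts_tray: Bystander: round white watch-parts tray, 124 mm across, 16 mm high, on the bench beside the box (box +y side). Origin: centre of its underside.
- alarm_clock: Bystander: small white alarm clock, 38 x 70 mm, 73 mm high, on the bench before the sill (box -x side). Origin: centre of its underside.
- gasket_tin: Bystander: round aluminium tin, 34 mm across, 11 mm high, on the box's roof behind the hinge. Origin: centre of its underside.

How it is judged:
By the outcome, as a careful person would: the job done as asked, in the order asked, and still so for the second after the job is handed in, with the robot touching nothing.
It also fails if it takes over 35 s, if anything falls off the work surface, if the arm or the gripper's body presses on something with over 40 N, if the wrist force passes 120 N, or if a joint passes its speed limit or range.

## Robot

A 6-joint arm with a two-finger parallel gripper is mounted at the origin on the work surface. World frame = base frame: x ahead of the robot, y to its left, z up, the work surface at z = 0. Lengths are in m, angles in degrees, forces in N, time in s.
With the tool pointing down it reaches from about 0.35 to 0.975 m from the base axis. Payload 4.9 kg.
Tool frame: the origin (TCP) lies midway between the tips of the shut fingers; the grasp point (between the pads) lies 19 mm behind it; z points along the fingers, x is the direction in which the jaws open and shut, and the axes are right-handed (so a half turn about z gives the same grasp; the last joint's range is limited). The gripper opens to 85 mm and grips with 20 to 120 N. Pads are 22 mm wide; open, the fingers measure 114 mm over their backs; the gripper's body (76 mm by 85 mm) begins 54 mm behind the grasp point. The pads swing forward as they close: fully open they stand 13 mm farther back than shut.
Start: joints at [-72.021, 3.019, 92.412, -0, 84.569, -6.818], TCP at [0.262, -0.567, 0.231] pointing down, gripper open.
Joint ranges: [-172.51, 172.51], [-57.92, 126.97], [3.15, 148.05], [-58.71, 238.71], [5.1, 150.11], [-179.66, 179.66]. Speed limits (degrees/s): [147.25, 147.25, 180, 180, 180, 180].

## Interface

Orientations are given as a 3x3 rotation matrix whose columns are the frame's x, y, z axes.
In Python, from bench import arm, capture, calibration, close_job gives the robot as it stands.
- The arm moves only by the tool move_arm, never from a script. Its argument "series" is a list of rows, each a list of 7 numbers: the turn, a rotation vector about the tool's x, y, z scaled (see below), then the shift along the tool's x, y, z scaled (see below), then the opening, from 0 (shut) to 1 (fully open). In form: [[ax, ay, az, x, y, z, gripper], ...]. A call has 1 to 12 rows; each row shifts and turns the pose as measured when the row begins, along the tool's axes as they then stand; what a row does not reach is not made up. The controller multiplies each number of a shift by 0.6 m and each number of a turn by pi/2 rad. A row lasts 1/8 s, in which the tool goes at most 62.5 mm and 10.7 degrees, less where a joint would pass 70% of its speed; a pose out of reach is approached as far as the arm can. A call with a number of a shift or a turn outside -1 to 1 is refused whole. A call with a gripper value outside its range is refused whole. The fingers move at their own pace and stop on an object; "force" is the grip in N (left out, the last holds). Time passes only in rows, so rows that do not move let the fingers close. It gives the time, the measured TCP pose, the force and the opening at its end, in the units of the state.
- arm.observe(): the state, without advancing time (a new reading comes with each control period).
- capture(name): name is "side" or "top" or "wrist"; returns the picture (400x640x3 uint8, red, green, blue); there is no depth.
- calibration(name): a dict with "camera_matrix" (3x3 intrinsics, pixels), "cam_to_world" (4x4, takes a point from camera to world coordinates). Camera axes: x right, y down, z forward; pixel columns grow to the right and rows downward; lengths in m; the calibration is good to about 2 mm. A picture is of the moment at which its call begins: read the wrist's pose just before it. calibration takes no time and is no camera call; for the wrist camera it gives the pose at the moment of the call.
- close_job(): hands the job in, once; it reports no verdict.
The state is a dict: "t": time; "qpos": joint angles; "dq": joint speeds; "joint_efforts": joint torques, N m; "tool_pos": TCP position; "ee_rot": TCP orientation; "contact_force": force on the tool from outside, world axes, zero at the start; "ft_torque": the same for the moment, N m; "width": finger opening in m.
Only numpy, scipy, OpenCV 4.12 (cv2) and the standard library are available. Lean on these libraries where they do the work, as an engineer would, in place of code of your own. Each camera call takes 0.05 s, during which the arm holds its last target.

## Working session

There is one attempt and no reset: what is moved stays moved. The work goes in short steps, Python scripts to look and compute and a tool call to move; the robot and the scene stay as the last step left them, time stands still between calls to the robot, and variables do not carry over. Pictures are saved under pics/ and viewed, and the job is handed in when it is done.

Besides the shell and the picture viewer there is one more tool, called after "Call:" as name([rows], argument=value, ...), one row to a line, values as JSON. move_arm: Moves the arm, as the interface text tells. Its arguments: {"type":"object","properties":{"series":{"type":"array","items":{"type":"array","items":{"type":"number"}}},"force":{"type":"number"}},"required":["series"]}

```bash
mkdir -p pics; ls
python3 - <<'E'
from bench import arm, capture, calibration
import cv2
for n in ["side","top","wrist"]:
    c=calibration(n); print(n,c["camera_matrix"].round(1).tolist(),c["cam_to_world"].round(4).tolist())
    cv2.imwrite(f"pics/{n}0.png",capture(n)[:,:,::-1])
s=arm.observe(); print(s)
E
```

```text
pics
side [[364.6, 0.0, 320.3], [0.0, 364.6, 206.2], [0.0, 0.0, 1.0]] [[-0.9761, -0.0987, 0.1936, 0.5076], [-0.2165, 0.5213, -0.8254, 0.5871], [-0.0194, -0.8476, -0.5302, 0.462], [0.0, 0.0, 0.0, 1.0]]
top [[386.8, 0.0, 316.3], [0.0, 386.8, 203.5], [0.0, 0.0, 1.0]] [[-0.0227, -0.9978, 0.0617, 0.6215], [-0.9997, 0.023, 0.0031, 0.0556], [-0.0045, -0.0616, -0.9981, 0.8115], [0.0, 0.0, 0.0, 1.0]]
wrist [[297.0, 0.0, 317.8], [0.0, 297.0, 194.3], [0.0, 0.0, 1.0]] [[0.4199, -0.8623, -0.2831, 0.3335], [-0.9076, -0.3997, -0.1289, -0.5338], [-0.002, 0.3111, -0.9504, 0.3732], [0.0, 0.0, 0.0, 1.0]]
{'t': 0.15, 'qpos': array([-7.20193075e+01,  3.05010811e+00,  9.24722680e+01, -2.45419220e-04,
        8.45669546e+01, -6.81636087e+00]), 'dq': array([ 0.00316296, -0.04931728, -0.31253334, -0.08391048,  0.03949119,
       -0.04340808]), 'joint_efforts': array([ 3.60718423e-04, -3.94241238e+01, -3.70721412e+01, -7.58586930e-05,
        4.66337093e-03,  1.27250027e-05]), 'tool_pos': array([ 0.26200147, -0.56692147,  0.23034706]), 'ee_rot': array([[ 4.19405392e-01, -9.07798921e-01, -4.85348809e-04],
       [-9.07797730e-01, -4.19405634e-01,  1.48165122e-03],
       [-1.54859940e-03, -1.80813963e-04, -9.99998785e-01]]), 'contact_force': array([ 0.21405128,  0.16945393, -1.7597287 ]), 'ft_torque': array([ 0.00847168,  0.02647858, -0.02676475]), 'width': 0.08507379619714406}
```

View pics/side0.png

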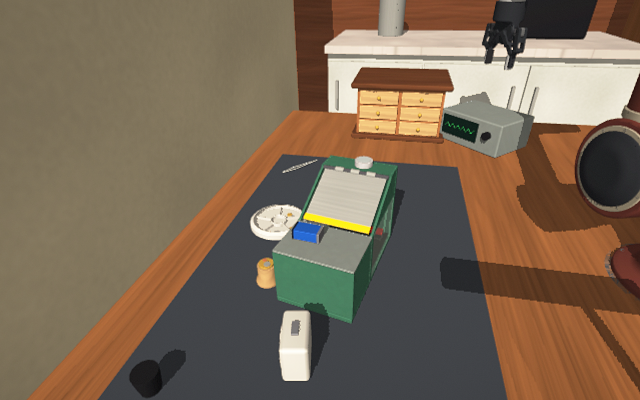

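View pics/top0.png

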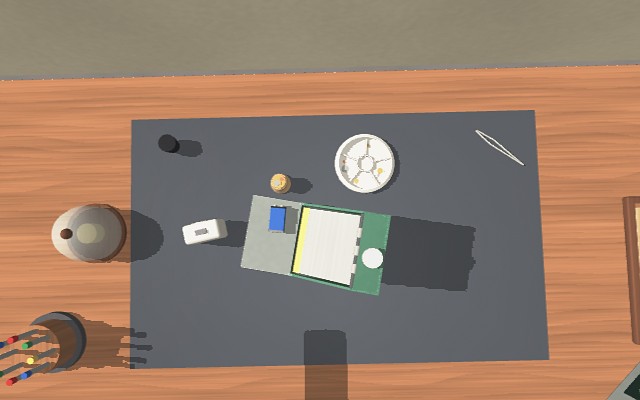

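View pics/wrist0.png

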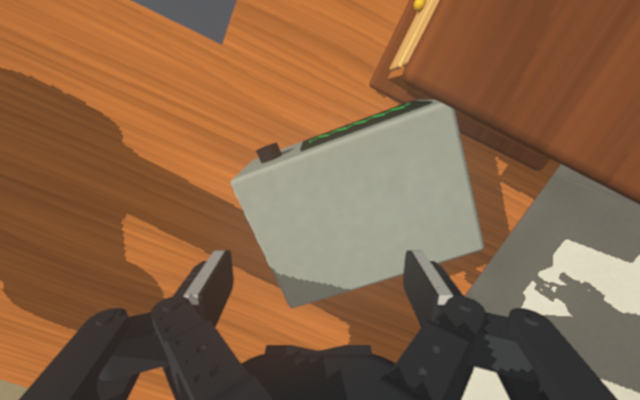

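The top view shows the sill at about cols 243-300, rows 196-272, and the yellow flap edge at col 300. The blue battery is at about (277,219), towards box +y, and the box's x points to the image's right, slightly down. Next I'll measure from the top and side views.

```bash
cat > h.py <<'E'
import numpy as np, cv2
from bench import arm, capture, calibration
def ray(n,uv,c=None):
    c=c or calibration(n); K=c["camera_matrix"];T=c["cam_to_world"]
    d=T[:3,:3]@np.linalg.inv(K)@np.array([uv[0],uv[1],1.]); return T[:3,3],d/np.linalg.norm(d)
def plane(n,uv,z,c=None):
    o,d=ray(n,uv,c); return o+d*(z-o[2])/d[2]
def tri(rs):
    A=np.zeros((3,3));b=np.zeros(3)
    for o,d in rs:
        P=np.eye(3)-np.outer(d,d);A+=P;b+=P@o
    x=np.linalg.solve(A,b); return x,[np.linalg.norm((np.eye(3)-np.outer(d,d))@(x-o))for o,d in rs]
E
python3 - <<'E'
from h import *
for n in ["top","side"]:
    im=cv2.imread(f"pics/{n}0.png"); h=cv2.cvtColor(im,cv2.COLOR_BGR2HSV)
    for nm,lo,hi in [("yellow",(25,150,120),(35,255,255)),("blue",(105,150,60),(125,255,255))]:
        m=cv2.inRange(h,lo,hi); m[:150]=0; m[300:]=0
        cs=max(cv2.findContours(m,0,1)[0],key=cv2.contourArea)
        print(n,nm,cv2.contourArea(cs),cv2.boxPoints(cv2.minAreaRect(cs)).round(1).tolist(),cs[:,0].tolist() if len(cs)<25 else "")
    x0,y0,w,hh=(235,185,80,100) if n=="top" else (265,205,120,75)
    cv2.imwrite(f"pics/{n}crop.png",cv2.resize(im[y0:y0+hh,x0:x0+w],None,fx=6,fy=6,interpolation=cv2.INTER_CUBIC))
E
```

```text
Traceback (most recent call last):
ValueError: max() iterable argument is empty
```

Run:
```python
from h import *
for n in ["top","side"]:
    im=cv2.imread(f"pics/{n}0.png"); h=cv2.cvtColor(im,cv2.COLOR_BGR2HSV)
    for nm,lo,hi in [("yellow",(22,100,120),(35,255,255)),("blue",(105,150,60),(125,255,255))]:
        m=cv2.inRange(h,np.array(lo),np.array(hi)); m[:150]=0; m[300:]=0
        cl=cv2.findContours(m,cv2.RETR_EXTERNAL,cv2.CHAIN_APPROX_NONE)[0]
        if not cl: print(n,nm,"none"); continue
        cs=max(cl,key=cv2.contourArea)
        print(n,nm,cv2.contourArea(cs),cv2.boxPoints(cv2.minAreaRect(cs)).round(1).tolist())
    x0,y0,w,hh=(235,185,80,100) if n=="top" else (265,205,120,75)
    cv2.imwrite(f"pics/{n}crop.png",cv2.resize(im[y0:y0+hh,x0:x0+w],None,fx=6,fy=6,interpolation=cv2.INTER_CUBIC))
```

```text
top yellow 36.0 [[270.20001220703125, 183.60000610351562], [275.6000061035156, 172.8000030517578], [286.0, 178.0], [280.6000061035156, 188.8000030517578]]
top blue 277.0 [[268.70001220703125, 228.60000610351562], [270.6000061035156, 207.0], [284.8999938964844, 208.3000030517578], [282.8999938964844, 229.89999389648438]]
side yellow 429.0 [[302.29998779296875, 218.8000030517578], [304.1000061035156, 211.3000030517578], [370.29998779296875, 226.60000610351562], [368.6000061035156, 234.10000610351562]]
side blue 367.5 [[291.29998779296875, 237.5], [294.70001220703125, 220.5], [320.1000061035156, 225.60000610351562], [316.70001220703125, 242.5]]
```

View pics/topcrop.png

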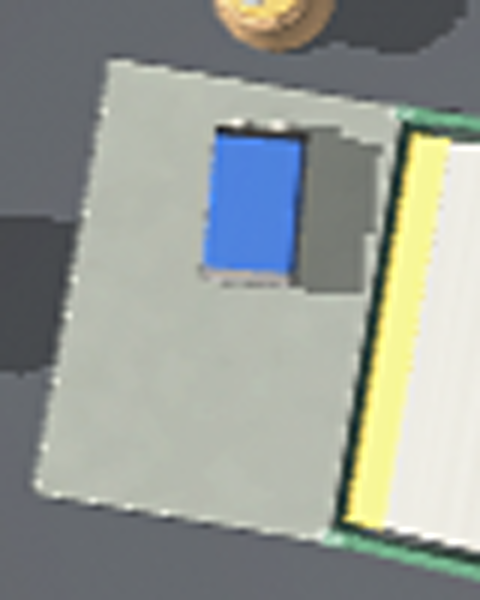

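View pics/sidecrop.png

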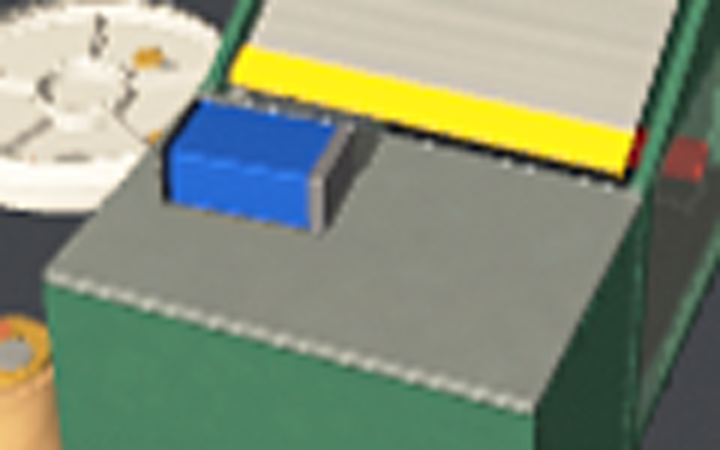

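Run:
```python
from h import *
t=lambda u,v:(u/6+235-.4,v/6+185-.4)
s=lambda u,v:(u/6+265-.4,v/6+205-.4)
T={'A':t(108,62),'B':t(37,490),'C':t(335,545),'D':t(400,105)}
S={'A':s(48,272),'B':s(533,408),'C':s(640,190),'D':s(200,90)}
P={}
for k in T:
    x,e=tri([ray("top",T[k]),ray("side",S[k])]); P[k]=plane("top",T[k],.107); print(k,x.round(4),np.round(e,4),P[k].round(4), plane("side",S[k],.107).round(4))
ex=(P['D']+P['C']-P['A']-P['B']);ex/=np.linalg.norm(ex);ey=P['A']+P['D']-P['B']-P['C'];ey/=np.linalg.norm(ey)
print("ex",ex,"ey",ey,"dot",ex@ey,"sizes",np.linalg.norm(P['D']-P['A']),np.linalg.norm(P['A']-P['B']))
# top: from top cam; average frame
a=np.arctan2(ex[1],ex[0]);b=np.arctan2(ey[1],ey[0])-np.pi/2;th=(a+b)/2;print(np.degrees([a,b,th]))
ex=np.array([np.cos(th),np.sin(th),0]);ey=np.array([-ex[1],ex[0],0])
ctr=sum(P.values())/4; O=ctr+ex*.0475
print("origin",O)
bt=dict(TL=(217,128),TR=(303,131),BR=(291,282),BL=(203,278))
bs=dict(TL=(170,150),TR=(205,103),BR=(350,125),BL=(315,172)) # same order: rear+y, front+y, front-y, rear-y
for k in bt:
    w=plane("top",t(*bt[k]),.1245);w2=plane("side",s(*bs[k]),.1245);x,e=tri([ray("top",t(*bt[k])),ray("side",s(*bs[k]))])
    f=lambda w:(np.array([(w-O)@ex,(w-O)@ey])*1000).round(1)
    print(k,f(w),f(w2),"tri z",x[2].round(4),np.round(e,4),f(x))
```

```text
A [0.6826 0.1735 0.1075] [0.0007 0.0007] [0.6834 0.1738 0.107 ] [0.6822 0.1728 0.107 ]
B [0.5536 0.1971 0.105 ] [0.0007 0.0007] [0.5545 0.1968 0.107 ] [0.5526 0.1991 0.107 ]
C [0.5363 0.1074 0.1062] [0.0003 0.0003] [0.5361 0.1073 0.107 ] [0.5365 0.1086 0.107 ]
D [0.6671 0.0847 0.107 ] [0.0011 0.0011] [0.6682 0.085  0.107 ] [0.6659 0.0846 0.107 ]
ex [-0.18520995 -0.98269897  0.        ] ey [ 0.98528388 -0.17092594  0.        ] dot -0.014515632693685545 sizes 0.09001335681029221 0.13096221226504873
[-100.67337311  -99.84165941 -100.25751626]
origin [0.60207062 0.09397777 0.107     ]
TL [-54.6  50.5] [-53.6  47.5] tri z 0.1244 [0.0015 0.0015] [-53.9  49.1]
TR [-29.3  53.6] [-30.4  48.4] tri z 0.1226 [0.0021 0.0021] [-28.5  51.7]
BR [-25.6   8.9] [-25.7   7.5] tri z 0.1241 [0.0006 0.0006] [-25.4   8.3]
BL [-51.5   6. ] [-48.7   7.9] tri z 0.1267 [0.0003 0.0003] [-51.3   6.4]
```

The two views agree. The sill measures z ≈ 0.105-0.1075 (0.107 given), and 90 × 131 mm (91 × 134 given). The battery top is at z ≈ 0.1244. In the box frame the battery is centred near (-40, 29) mm and about 4° askew.

I'll rise, turn the jaw axis onto box x, and move clear of the drawers first.

Call:
move_arm([
  [0,0,0.0974,0,0,-0.03,0.89],
  [0,0,0.0974,0,0,-0.03,0.89],
  [0,0,0.0974,0,0,-0.03,0.89],
  [0,0,0.0974,0,0,-0.03,0.89],
  [0,0,0,-0.082,0.015,0,0.89],
  [0,0,0,-0.082,0.015,0,0.89],
  [0,0,0,-0.082,0.015,0,0.89],
  [0,0,0,-0.082,0.015,0,0.89],
])

```text
t: 1.15
tool_pos: [0.2649, -0.3624, 0.3006]
ee_rot: [[-0.202, -0.979, -0.003], [-0.979, 0.202, 0.011], [-0.01, 0.005, -1.0]]
contact_force: [0.2, -0.2, 1.3]
width: 0.0759
```

Call:
move_arm([
  [0,0,0,-0.09,-0.0444,0,0.89],
  [0,0,0,-0.09,-0.0444,0,0.89],
  [0,0,0,-0.09,-0.0444,0,0.89],
  [0,0,0,-0.09,-0.0444,0,0.89],
  [0,0,0,-0.09,-0.0444,0,0.89],
  [0,0,0,-0.09,-0.0444,0,0.89],
  [0,0,0,-0.09,-0.0444,0,0.89],
  [0,0,0,-0.09,-0.0444,0,0.89],
  [0,0,0,-0.09,-0.0444,0,0.89],
  [0,0,0,0,0,0,0.89],
])

```text
t: 2.4
tool_pos: [0.606, 0.0827, 0.3007]
ee_rot: [[-0.202, -0.979, -0.003], [-0.979, 0.202, 0.007], [-0.007, 0.004, -1.0]]
contact_force: [-0.2, 0.5, 0.2]
width: 0.076
```

```bash
cat >> h.py <<'E'
th=np.radians(-100.26); EX=np.array([np.cos(th),np.sin(th),0]);EY=np.array([-EX[1],EX[0],0]);O=np.array([.60207,.09398,0])
def rep(tx=None,ty=None,tz=None):
    s=arm.observe();p=s["tool_pos"];R=s["ee_rot"];d=p-O
    print("t",round(s["t"],2),"box",(d@EX*1000).round(1),(d@EY*1000).round(1),(p[2]*1000).round(1),"w",s["width"].round(4),"F",s["contact_force"].round(1))
    Rt=np.column_stack([EX,-EY,[0,0,-1]])
    from scipy.spatial.transform import Rotation as Q
    print("turn units",(Q.from_matrix(R.T@Rt).as_rotvec()/(np.pi/2)).round(4))
    if tx is not None: print("shift units",(R.T@(O+EX*tx+EY*ty+np.array([0,0,tz])-p)/.6).round(4))
E
python3 - <<'E'
from h import *
rep(-.026,.028,.2)
print(arm.observe()["qpos"].round(1))
cv2.imwrite("pics/w1.png",capture("wrist")[:,:,::-1])
E
```

```text
Traceback (most recent call last):
  File "h.py", line 16, in rep
    print("t",round(s["t"],2),"box",(d@EX*1000).round(1),(d@EY*1000).round(1),(p[2]*1000).round(1),"w",s["width"].round(4),"F",s["contact_force"].round(1))
                                                                                                       ^^^^^^^^^^^^^^^^
AttributeError: 'float' object has no attribute 'round'
```

```bash
sed -i 's/s\["width"\].round(4)/round(s["width"],4)/' h.py
python3 - <<'E'
from h import *
rep(-.026,.028,.2)
print(arm.observe()["qpos"].round(1))
c=calibration("wrist");im=capture("wrist")
np.savez("w1.npz",K=c["camera_matrix"],T=c["cam_to_world"])
cv2.imwrite("pics/w1.png",im[:,:,::-1])
E
```

```text
t 2.4 box 10.4 5.9 300.7 w 0.076 F [-0.2  0.5  0.2]
turn units [ 0.0027  0.0042 -0.0158]
shift units [-0.0604 -0.0361  0.1682]
[  0.6  -0.5  89.4   0.4  91.2 102.3]
```

View pics/w1.png

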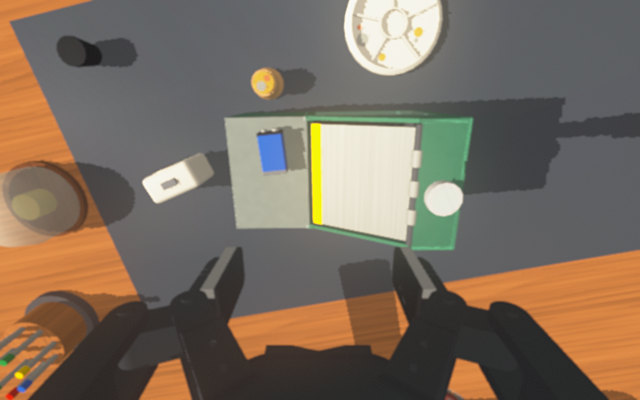

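The wrist view shows the battery at (271,151), the sill at cols 226-310 and the flap's yellow edge at col 317. The fingers are clear of everything. I'll check the positions against this third view.

Run:
```python
from h import *
d=np.load("w1.npz");c={"camera_matrix":d["K"],"cam_to_world":d["T"]}
f=lambda w:(np.array([(w-O)@EX,(w-O)@EY])*1000).round(1)
for k,uv in dict(A=(226,118),B=(237,227),C=(309,228),D=(306,117)).items(): print(k,f(plane("wrist",uv,.107,c)))
im=cv2.imread("pics/w1.png");h=cv2.cvtColor(im,cv2.COLOR_BGR2HSV);m=cv2.inRange(h,np.array((105,150,60)),np.array((125,255,255)));m[:100]=0;m[200:]=0
cs=max(cv2.findContours(m,0,1)[0],key=cv2.contourArea)
for p in cv2.boxPoints(cv2.minAreaRect(cs)): print("blue",p.round(1),f(plane("wrist",p,.1245,c)))
```

```text
A [-90.3  64.5]
B [-92.6 -66.9]
C [ -3.3 -70.2]
D [-2.1 63.4]
blue [257.8 136.2] [-53.3  46. ]
blue [279.5 133.3] [-30.   48.5]
blue [284.1 167.6] [-27.4  11.2]
blue [262.3 170.5] [-51.6   8.5]
```

Call:
move_arm([
  [0.003,0.004,-0.016,-0.02,-0.012,0,0.89],
  [0,0,0,-0.02,-0.012,0.056,0.89],
  [0,0,0,-0.02,-0.012,0.056,0.89],
  [0,0,0,0,0,0.056,0.89],
  [0,0,0,0,0,0,0.89],
])

```text
t: 3.08
tool_pos: [0.6349, 0.1101, 0.2007]
ee_rot: [[-0.181, -0.983, 0.007], [-0.983, 0.181, -0.001], [0.0, -0.007, -1.0]]
contact_force: [0.3, 0.1, -0.7]
width: 0.0764
```

Run:
```python
from h import *
rep(-.026,.028,.13)
cv2.imwrite("pics/t2.png",capture("top")[:,:,::-1][150:320,200:440].repeat(3,0).repeat(3,1))
cv2.imwrite("pics/w2.png",capture("wrist")[:,:,::-1])
cv2.imwrite("pics/s2.png",capture("side")[:,:,::-1][100:300,230:430].repeat(3,0).repeat(3,1))
```

```text
t 3.08 box -21.7 29.5 200.7 w 0.0764 F [ 0.3  0.1 -0.7]
turn units [-0.0043 -0.0001 -0.0022]
shift units [-0.0072  0.0033  0.1179]
```

View pics/s2.png

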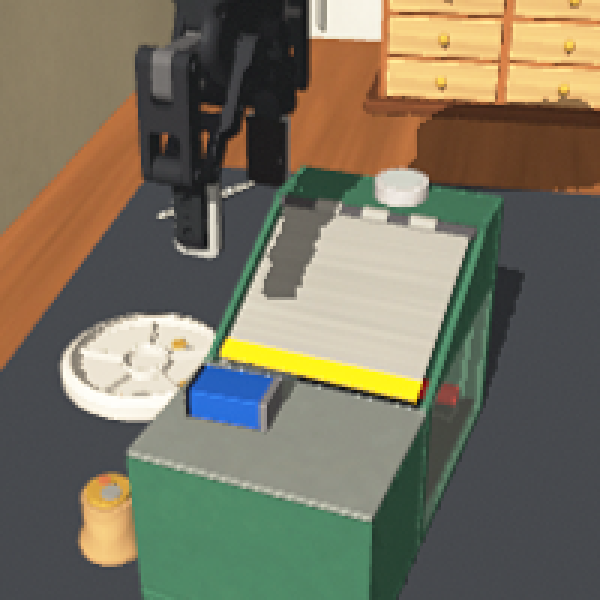

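View pics/w2.png

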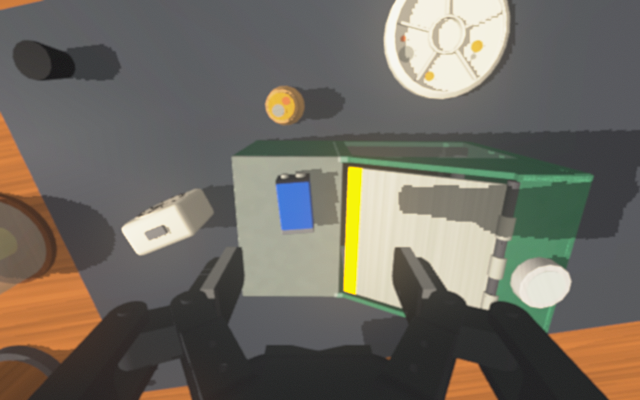

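Run:
```python
from h import *
# rear finger tip seen from behind: intersect with plane box y
for uv,y in [((178,247),.0395+.001),((197,256),.0185),((218,250),.0185)]:
    o,d=ray("side",(230+uv[0]/3,100+uv[1]/3)); t=(y-(o-O)@EY)/(d@EY); p=o+t*d
    print(uv,((p-O)@EX*1000).round(1),((p-O)@EY*1000).round(1),(p[2]*1000).round(1))
    for bx in (-.0597,-.074):
        t=(bx-(o-O)@EX)/(d@EX); p=o+t*d; print("   on x",bx,((p-O)@EY*1000).round(1),(p[2]*1000).round(1))
```

```text
(178, 247) -66.8 40.5 217.5
   on x -0.0597 44.4 213.2
   on x -0.074 36.5 221.9
(197, 256) -90.0 18.5 228.9
   on x -0.0597 34.4 210.2
   on x -0.074 26.9 219.0
(218, 250) -68.8 18.5 221.2
   on x -0.0597 23.1 215.7
   on x -0.074 15.9 224.3
```

Call:
move_arm([
  [-0.004,0,-0.002,-0.007,0.003,0.05,0.89],
  [0,0,0,0,0,0.05,0.89],
  [0,0,0,0,0,0.02,0.89],
  [0,0,0,0,0,0,0.89],
])

```text
t: 3.72
tool_pos: [0.6439, 0.1143, 0.1447]
ee_rot: [[-0.179, -0.983, 0.028], [-0.984, 0.179, 0.001], [-0.006, -0.027, -1.0]]
contact_force: [0.2, 0.1, 0.3]
width: 0.0759
```

Run:
```python
from h import *
rep(-.026,.028,.10)
cv2.imwrite("pics/t3.png",capture("top")[:,:,::-1][170:310,220:420].repeat(4,0).repeat(4,1))
cv2.imwrite("pics/w3.png",capture("wrist")[:,:,::-1])
cv2.imwrite("pics/s3.png",capture("side")[:,:,::-1][130:280,230:400].repeat(4,0).repeat(4,1))
```

```text
t 3.73 box -27.5 37.6 144.7 w 0.0759 F [0.2 0.1 0.3]
turn units [-0.0172  0.0041 -0.0009]
shift units [0.003  0.0179 0.074 ]
```

View pics/s3.png

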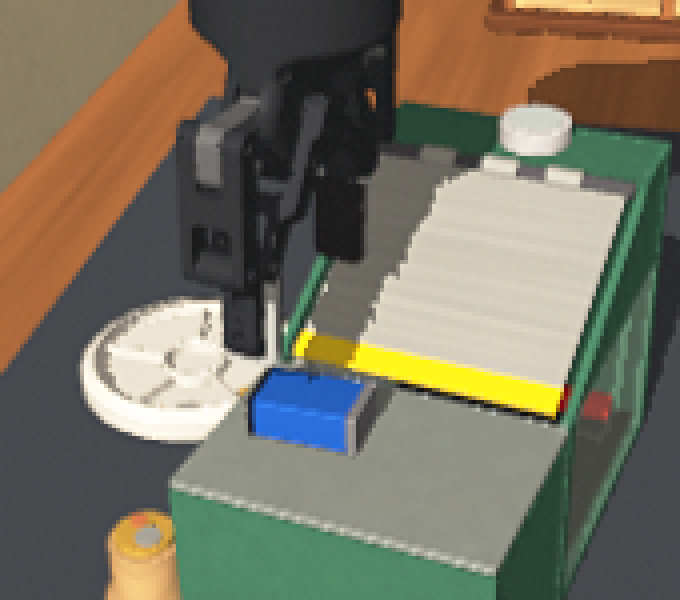

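View pics/w3.png

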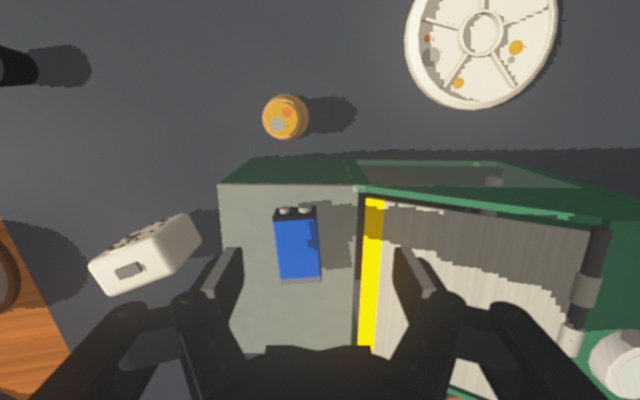

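Call:
move_arm([
  [-0.017,0.004,0,0.003,0.018,0,0.89],
  [0,0,0,0,0,0,0.89],
])

```text
t: 4.12
tool_pos: [0.6338, 0.1147, 0.1477]
ee_rot: [[-0.179, -0.984, 0.003], [-0.984, 0.179, 0.0], [-0.001, -0.003, -1.0]]
contact_force: [0.2, -0.8, -0.3]
width: 0.0759
```

Run:
```python
from h import *
rep(-.026,.028,.125)
```

```text
t 4.12 box -26.1 27.6 147.7 w 0.0759 F [ 0.2 -0.8 -0.3]
turn units [-0.0021  0.0006 -0.0008]
shift units [ 0.0001 -0.0006  0.0378]
```

Call:
move_arm([
  [-0.003,0,0,0,0.001,0.019,0.89],
  [-0.003,0,0,0,0.001,0.019,0.89],
  [0,0,0,0,0,0,0.89],
])

```text
t: 4.5
tool_pos: [0.6323, 0.115, 0.123]
ee_rot: [[-0.179, -0.984, -0.007], [-0.984, 0.179, 0.002], [-0.001, 0.007, -1.0]]
contact_force: [0.3, -0.9, -0.1]
width: 0.0756
```

Run:
```python
from h import *
rep(-.026,.028,.105)
cv2.imwrite("pics/w4.png",capture("wrist")[:,:,::-1])
cv2.imwrite("pics/s4.png",capture("side")[:,:,::-1][130:280,230:400].repeat(4,0).repeat(4,1))
```

```text
t 4.5 box -26.0 26.0 123.0 w 0.0756 F [ 0.3 -0.9 -0.1]
turn units [ 0.0046  0.0005 -0.0008]
shift units [ 0.0001 -0.0036  0.0299]
```

View pics/s4.png

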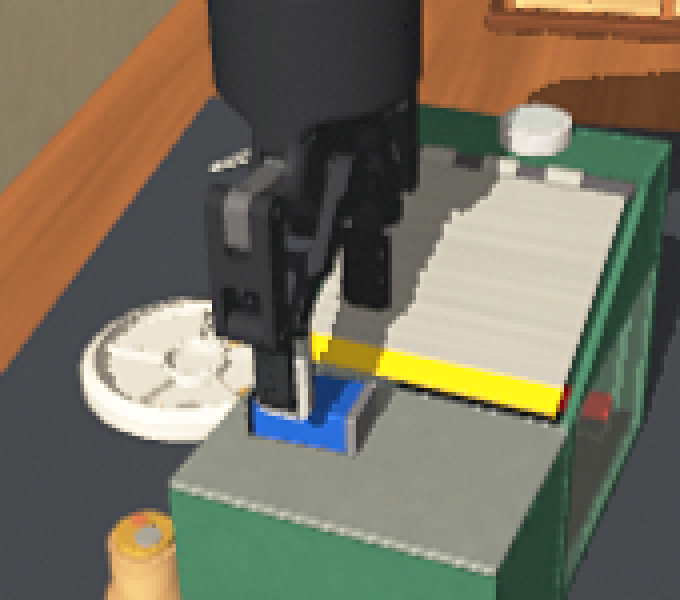

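View pics/w4.png

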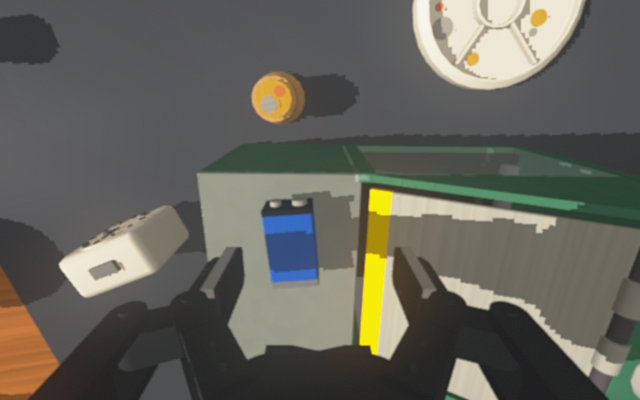

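Run:
```python
from h import *
c=calibration("wrist");K=c["camera_matrix"];T=np.linalg.inv(c["cam_to_world"])
s=arm.observe();R=s["ee_rot"];p=s["tool_pos"]
for dx in (-.038,.038):
  for dy in (-.011,.011):
    for dz in (-.010,-.016):
      q=T[:3,:3]@(p+R@np.array([dx,dy,dz]))+T[:3,3]; u=K@q/q[2]; print(dx,dy,dz,u[:2].round(0),q[2].round(3))
f=lambda w:(np.array([(w-O)@EX,(w-O)@EY])*1000).round(1)
for uv in [(262,212),(313,208),(318,284),(271,286)]: print(f(plane("wrist",uv,.1245)))
```

```text
-0.038 -0.011 -0.01 [241. 241.] 0.148
-0.038 -0.011 -0.016 [237. 247.] 0.142
-0.038 0.011 -0.01 [244. 279.] 0.154
-0.038 0.011 -0.016 [241. 286.] 0.149
0.038 -0.011 -0.01 [394. 241.] 0.148
0.038 -0.011 -0.016 [397. 247.] 0.142
0.038 0.011 -0.01 [390. 279.] 0.154
0.038 0.011 -0.016 [393. 286.] 0.149
[-54.6  49.3]
[-28.3  51.5]
[-25.7   5.7]
[-52.2   4.4]
```

The rear pad is about 8 mm behind the battery, and the front finger is over the flap. The tips sit about 15 mm behind the TCP. Next I'll lower the hand, so the front finger presses the flap while the rear one goes down behind the battery.

Call:
move_arm([
  [0.004,0,0,-0.001,-0.003,0.02,0.89],
  [-0.001,0,0,0,0,0.018,0.89],
  [0,0,0,0,0,0,0.89],
])

```text
t: 4.97
tool_pos: [0.6355, 0.1154, 0.1005]
ee_rot: [[-0.179, -0.984, 0.001], [-0.984, 0.179, 0.002], [-0.002, -0.001, -1.0]]
contact_force: [-0.0, 0.7, 1.5]
width: 0.0761
```

Run:
```python
from h import *
rep(-.026,.028,.098)
cv2.imwrite("pics/w5.png",capture("wrist")[:,:,::-1])
cv2.imwrite("pics/s5.png",capture("side")[:,:,::-1][130:280,230:400].repeat(4,0).repeat(4,1))
```

```text
t 4.97 box -27.1 29.1 100.5 w 0.0761 F [-0.   0.7  1.5]
turn units [-0.0007  0.0011 -0.0007]
shift units [0.0018 0.0018 0.0042]
```

View pics/s5.png

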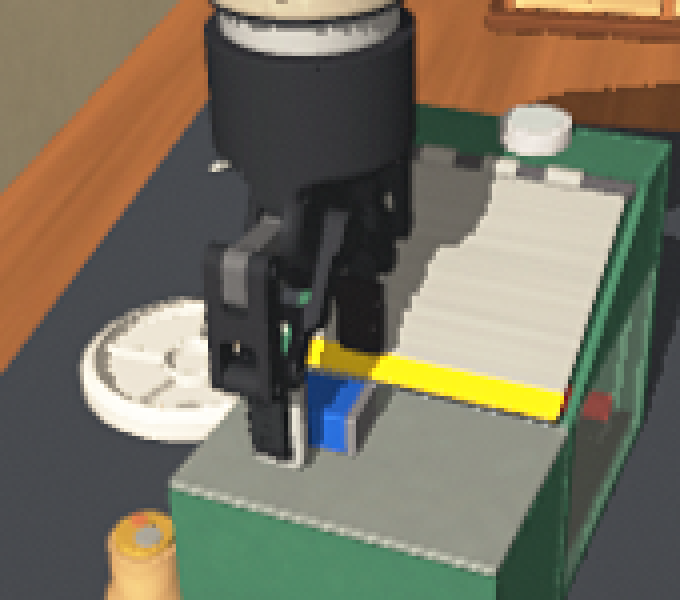

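View pics/w5.png

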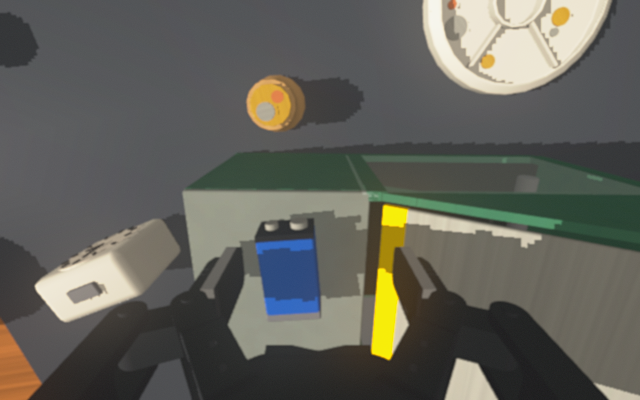

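The flap is just pressed in. The rear finger stands behind the battery and the force is small. Now I'll push forward, which opens the flap further before the battery gets near the edge.

Call:
move_arm([
  [0,0,0,0.015,0.001,0.003,0.89],
  [0,0,0,0.015,0,0.001,0.89],
  [0,0,0,0.015,0,0,0.89],
  [0,0,0,0.012,0,0,0.89],
  [0,0,0,0,0,0,0.89],
])

```text
t: 5.7
tool_pos: [0.6295, 0.0802, 0.1004]
ee_rot: [[-0.18, -0.984, 0.005], [-0.984, 0.18, 0.004], [-0.004, -0.004, -1.0]]
contact_force: [-0.1, 1.4, 0.7]
width: 0.076
```

Run:
```python
from h import *
rep(.038,.028,.098)
cv2.imwrite("pics/w6.png",capture("wrist")[:,:,::-1])
cv2.imwrite("pics/s6.png",capture("side")[:,:,::-1][130:280,230:400].repeat(4,0).repeat(4,1))
```

```text
t 5.7 box 8.7 29.5 100.4 w 0.076 F [-0.1  1.4  0.7]
turn units [-0.0028  0.0028 -0.0011]
shift units [0.0488 0.0024 0.0037]
```

View pics/s6.png

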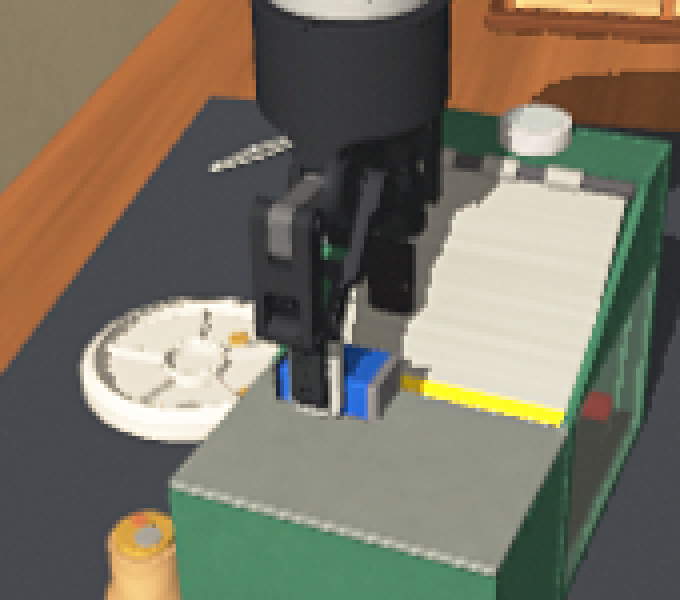

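View pics/w6.png

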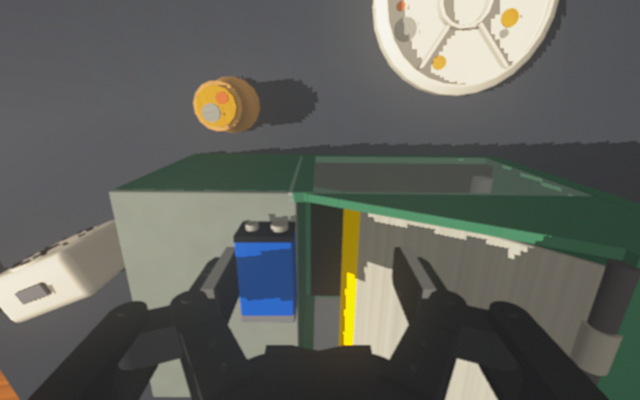

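Run:
```python
from h import *
f=lambda w:np.array([(w-O)@EX,(w-O)@EY,w[2]])
o,d=ray("wrist",(343,310)); 
for th_ in np.arange(0.1,.6,.05):
    x=.105-.1165*np.cos(.48+th_); z=.162-.1165*np.sin(.48+th_)
    p=f(o+d*(z-o[2])/d[2]); print(round(th_,2),"need x",round(x*1e3,1),"ray x,y",(p[:2]*1e3).round(1))
for uv in [(237,240),(296,238),(297,318),(240,318)]: print("batt",(f(plane("wrist",uv,.1245))*1e3).round(1))
print((f(plane("wrist",(298,270),.107))*1e3).round(1))
```

```text
0.1 need x 7.6 ray x,y [ 23.6 -10.9]
0.15 need x 10.9 ray x,y [ 24.  -14.8]
0.2 need x 14.4 ray x,y [ 24.5 -18.5]
0.25 need x 18.2 ray x,y [ 24.9 -22.2]
0.3 need x 22.2 ray x,y [ 25.3 -25.6]
0.35 need x 26.4 ray x,y [ 25.7 -28.9]
0.4 need x 30.8 ray x,y [ 26.1 -32. ]
0.45 need x 35.4 ray x,y [ 26.4 -34.9]
0.5 need x 40.1 ray x,y [ 26.8 -37.7]
0.55 need x 45.0 ray x,y [ 27.1 -40.2]
batt [-27.1  47.9 124.5]
batt [ -0.8  48.9 124.5]
batt [ -1.3   5.8 124.5]
batt [-29.2   5.7 124.5]
[ -1.7  21.6 107. ]
```

The flap is about 0.34 rad open, as predicted. The battery is square against the rear pad, with its front right at the sill's edge. I'll go on pushing, and the flap reaches about 0.5 rad before the battery tips.

Call:
move_arm([
  [-0.002,0.002,0,0.014,0.002,0.002,0.89],
  [0,0,0,0.014,0,0.001,0.89],
  [0,0,0,0.014,0,0,0.89],
  [0,0,0,0.009,0,0,0.89],
  [0,0,0,0,0,0,0.89],
  [0,0,0,0,0,0,0.89],
])

```text
t: 6.55
tool_pos: [0.6243, 0.0581, 0.1001]
ee_rot: [[-0.177, -0.984, 0.007], [-0.984, 0.177, 0.019], [-0.02, -0.004, -1.0]]
contact_force: [1.2, 3.7, 0.7]
width: 0.0762
```

Run:
```python
from h import *
rep(.038,.028,.098)
cv2.imwrite("pics/w7.png",capture("wrist")[:,:,::-1])
cv2.imwrite("pics/s7.png",capture("side")[:,:,::-1][130:280,230:400].repeat(4,0).repeat(4,1))
```

```text
t 6.55 box 31.4 28.2 100.1 w 0.0762 F [1.2 3.7 0.7]
turn units [-0.0024  0.0125  0.0008]
shift units [0.0111 0.0004 0.0032]
```

View pics/s7.png

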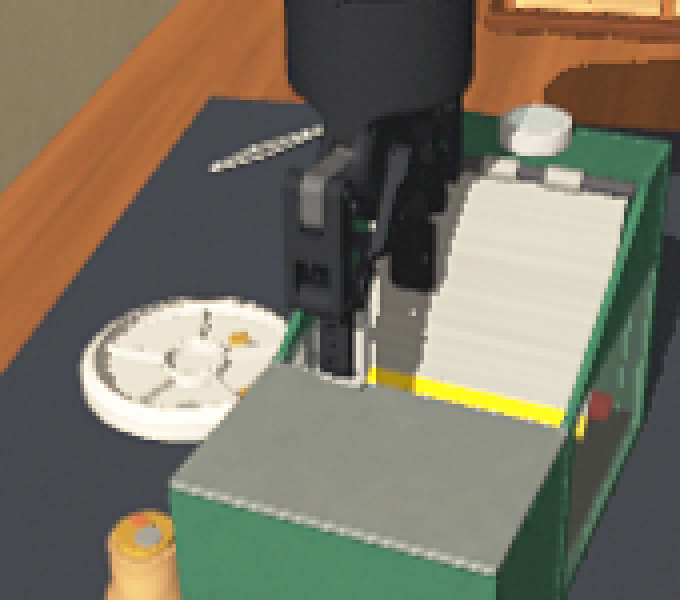

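View pics/w7.png

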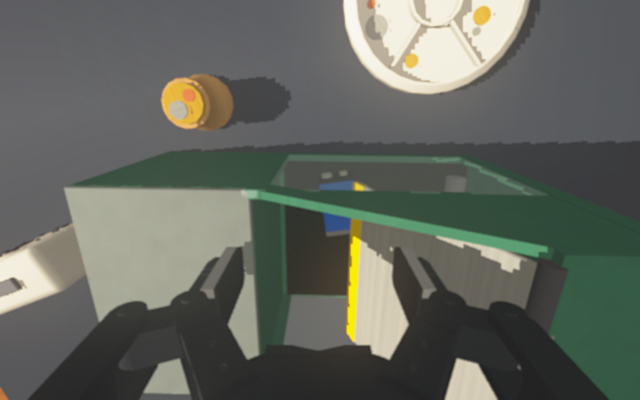

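The battery has dropped, and blue shows inside the chamber at (340,205). Before withdrawing I'll check that it lies at floor height.

Run:
```python
from h import *
f=lambda w:(np.array([(w-O)@EX,(w-O)@EY,w[2]])*1e3).round(1)
for z in (.0295,.06,.08):
    print(z,[f(plane("wrist",uv,z)).tolist() for uv in [(319,185),(355,182),(325,232),(352,234)]])
im=cv2.imread("pics/s7.png")
cv2.imwrite("pics/w7c.png",cv2.resize(cv2.imread("pics/w7.png")[140:360,230:420],None,fx=4*.68,fy=4*.68,interpolation=cv2.INTER_CUBIC))
```

```text
0.0295 [[31.4, 44.8, 29.5], [58.2, 47.3, 29.5], [36.2, 6.3, 29.5], [57.6, 4.8, 29.5]]
0.06 [[31.9, 53.6, 60.0], [54.9, 55.8, 60.0], [36.0, 20.6, 60.0], [54.3, 19.3, 60.0]]
0.08 [[32.2, 59.4, 80.0], [52.7, 61.3, 80.0], [35.9, 30.0, 80.0], [52.1, 28.8, 80.0]]
```

View pics/w7c.png

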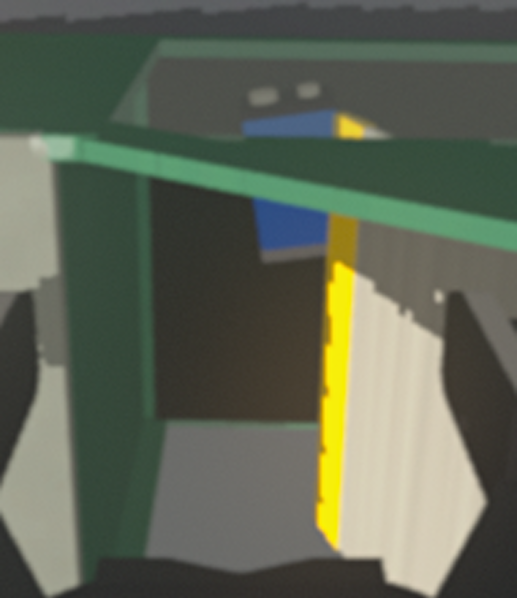

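At floor height the blue face comes out about 26 mm wide and 40+ mm long, with its ends still to add. So the battery lies flat on the chamber floor at about x 32-58 mm. Now I'll withdraw back and up.

Call:
move_arm([
  [0,0.01,0,-0.025,0,-0.015,0.89],
  [0,0,0,-0.025,0,-0.03,0.89],
  [0,0,0,-0.02,0,-0.05,0.89],
  [0,0,0,0,0,-0.08,0.89],
  [0,0,0,0,0,-0.08,0.89],
  [0,0,0,0,0,-0.08,0.89],
  [0,0,0,-0.08,0,0,0.89],
  [0,0,0,-0.08,0,0,0.89],
  [0,0,0,0,0,0,0.89],
  [0,0,0,0,0,0,0.89],
])

```text
t: 7.9
tool_pos: [0.6491, 0.1987, 0.3194]
ee_rot: [[-0.179, -0.984, 0.011], [-0.984, 0.179, -0.009], [0.007, -0.013, -1.0]]
contact_force: [1.1, 0.8, -0.1]
width: 0.0758
```

Run:
```python
from h import *
rep()
for n in ("wrist","side","top"): cv2.imwrite(f"pics/{n}8.png",capture(n)[:,:,::-1])
```

```text
t 7.9 box -111.4 27.6 319.4 w 0.0758 F [ 1.1  0.8 -0.1]
turn units [-0.0081 -0.0042 -0.0003]
```

View pics/side8.png

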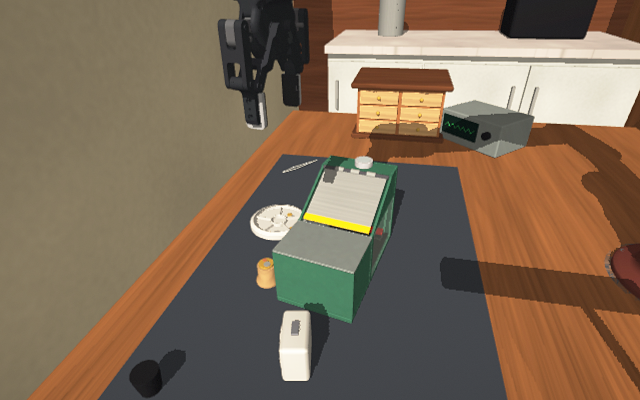

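View pics/wrist8.png

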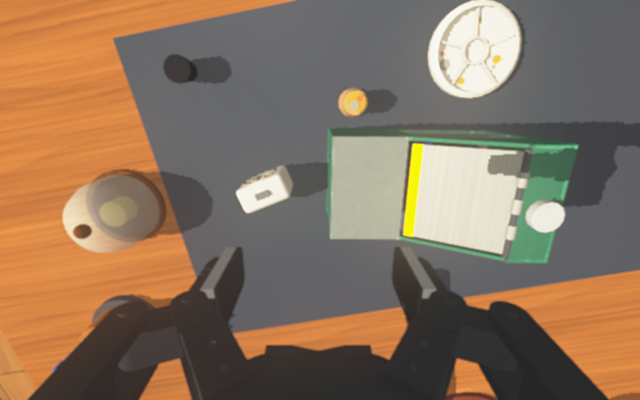

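View pics/top8.png

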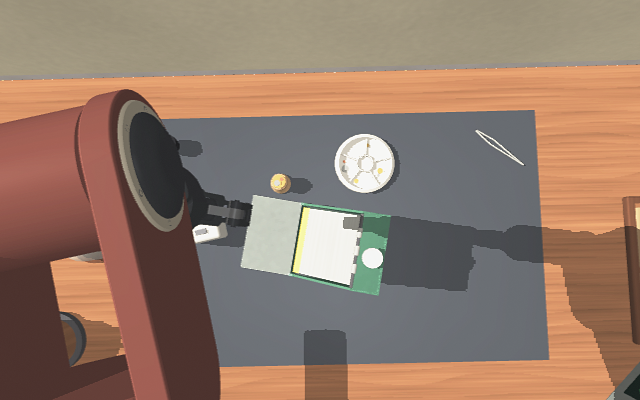

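The sill is bare and the flap is closed, with its yellow edge back at (300,240) in the top view. The tray, casing block, clock and tin are where they were, and the hand is clear.

```bash
python3 -c "
from bench import close_job
print(close_job())"
```

```text
the job is handed in; nothing more can be done
None
```

The battery is in the box, the flap has closed by itself and the hand is clear. I handed the job in at about 8 s of the 35 s allowed.

- **How it went:** With the jaws set 76 mm apart along box x, the front finger pressed the flap in. The rear finger slid the battery along the sill and over the edge, with no pinching or lifting. By my geometry the flap stood about 0.34 rad open when the battery's front reached the edge, and about 0.5 rad or more when it tipped. I measured the 0.34 rad from the wrist picture; I did not measure the later angle. The highest force I read was about 4 N, checked at the end of each move.
- **Last checks:** Before I drew the hand out, the wrist picture fitted the battery lying flat on the chamber floor. At floor height it showed about 26 mm wide and at least 40 mm long, at about box x = 32 to 58 mm. That is one view only, because the closed flap hides the battery afterwards. After withdrawal the sill was bare, the flap was back at its closed position, and the casing block, tray, clock and tin looked unmoved. The clock is partly hidden by the arm in the last top view, but the side view shows it in place.
- **Disagreements:** The two-view and wrist measurements agreed to about 1 to 3 mm. The fingertips sat about 15 mm behind the TCP, more than the roughly 10 mm I had expected. On the way down the hand drifted about 10 mm sideways and tilted about 1.5°, which I corrected before touching anything. The last push stopped about 7 mm short of its target, but the battery had already dropped.

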